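# Pack the setting gauges into their foam-lined case

## Robot

A 6-joint arm with a two-finger parallel gripper is mounted at the origin on the work surface; the furniture and walls round the work are solid. World frame = base frame: x ahead of the robot, y to its left, z up, the work surface at z = 0. Lengths are in mm, angles in rad, forces in N, time in s.
With the tool pointing down it reaches from about 300 to 775 mm from the base axis. Payload 14.6 kg.
Tool frame: the origin (TCP) lies at the very end of the fingers, on their centre line; the grasp point (between the pads) lies 19 mm behind it; z points along the fingers, y is the line along which they close (so a half turn about z gives the same grasp; the last joint's range is limited). The gripper opens to 94 mm and grips with 3 to 60 N. Pads are 16 mm wide; open, the fingers measure 119 mm over their backs; the gripper's body (75 mm by 177 mm) begins 78 mm behind the grasp point.
Start: joints at [1.157, 0.3, 1.521, -0, 1.321, -0.067], TCP at [186.936, 517.247, 205.446] pointing down, gripper open.
Joint ranges: [-3.03, 3.03], [-0.79, 2.21], [0.23, 2.52], [-1.04, 4.18], [0, 3.07], [-2.55, 2.55]. Speed limits (rad/s): [2.22, 2.22, 2.57, 3.14, 3.14, 3.14].

## Interface

Orientations are given as [roll, pitch, yaw] about the fixed x, y, z axes, in that order (R = Rz(yaw) Ry(pitch) Rx(roll)).
In Python, from cell import manip, eyes, ticket gives the robot as it stands. The module is installed in compiled form; this text tells all that it offers.
- The arm moves only by the tool arm_command, never from a script. Its argument "plan" is a list of rows, each a list of 5 numbers: the opening, from -1 (shut) to 1 (fully open), then the shift along the tool's x, y, z in m, then the turn about the tool's z in rad. In form: [[jaw, dx, dy, dz, roll], ...]. A call has 1 to 20 rows; each row shifts and turns the commanded pose from where the row before left it, along the tool's axes as they then stand; what a row does not reach is not made up. A row lasts 1/8 s, in which the tool goes at most 62.5 mm and 10.7 degrees, less where a joint would pass 70% of its speed; a pose out of reach is approached as far as the arm can. A call is refused whole if a number of a shift passes 0.0625 or a number of a turn 0.188, either way. A call with a gripper value outside its range is refused whole. The fingers move at their own pace and stop on an object; "newtons" is the grip in N (left out, the last holds). Time passes only in rows, so rows that do not move let the fingers close. It gives the time, the measured TCP pose, the force, the opening and the grip force at its end, in the units of the state.
- manip.read_state(): the state, without advancing time (a new reading comes with each control period).
- eyes.camera(name): name is "side" or "top"; returns a dict with "img" (480x640x3 uint8, blue, green, red), "z_map" (480x640 float32, mm along the optical axis (not along the pixel's ray), 0 where there is no reading), "fx", "fy", "cx", "cy" (pixels), "dist" ([k1, k2, p1, p2, k3] as OpenCV has them; the pictures are not rectified), "eye" and "orientation" of the camera in the world. Camera axes: x right, y down, z forward; pixel columns grow to the right and rows downward; lengths in mm; the calibration is good to about 2 mm. A picture is of the moment at which its call begins.
- ticket.sign_off(): hands the job in; it is judged then, once.
The state is a dict: "clock": time; "joints": joint angles; "qd": joint speeds; "effort": joint torques, N m; "eef_pos": TCP position; "eef_rot": TCP orientation; "wrist_force": force on the tool from outside, world axes, zero at the start; "moment": the same for the moment, N m; "finger_gap": finger opening in mm; "finger_force": force on a finger pad.
Only numpy, scipy, OpenCV 4.12 (cv2) and the standard library are available. Lean on these libraries where they do the work, as an engineer would, in place of code of your own. Each camera call takes 0.05 s, during which the arm holds its last target. There are 200 camera calls.

## Task

Pack the gauge kit away in the foam-lined case: the big bare steel ring in the large round pocket, the small ring in the small round pocket, the bare steel stepped master upright in the square pocket, and the black loupe lying lengthwise in the oblong pocket. Set each one flat on the floor of its own pocket without dropping it, and let go. The ring and the master marked with red paint are withdrawn from use: leave them where they stand.

Things in the scene. Friction and masses are not known exactly. Their poses are not given: they have to be found in the camera images.
- big_ring: bare steel setting ring with a hole, lying flat, 46 mm across and 14 mm high. Origin: centre of its underside, z up.
- small_ring: bare steel setting ring with a hole, lying flat, 34 mm across and 12 mm high. Origin: centre of its underside, z up.
- master: bare steel stepped setting master standing upright, a cylinder 30 mm across with a narrower step on top, 43 mm high in all. Grasp it round the lower part, which is 30 mm across to about 25 mm up. Origin: centre of its underside, z up.
- folding_loupe: folded black pocket magnifier lying flat, oblong with rounded ends, 44 mm long (its x) by 30 mm wide (its y), 13 mm high; it does not unfold here. Grasp it across its 30 mm width. Origin: centre of its underside, z up.
- pocket_big_round: place of the big ring. Black foam block, 80 x 80 x 18 mm high, fixed; its pocket, round, 62 mm across, is centred and 6 mm deep, its yellow floor 12 mm above the block's underside. Origin: centre of the block's underside (4 mm above the bench), z up. The four blocks stand two by two, 82 mm apart, in any arrangement.
- pocket_small_round: place of the small ring. Black foam block, 80 x 80 x 18 mm high, fixed; its pocket, round, 50 mm across, is centred and 6 mm deep, its yellow floor 12 mm above the block's underside. Origin: centre of the block's underside (4 mm above the bench), z up. The blocks stand in a fixed aluminium case; its rim and posts are lower than the foam.
- pocket_square: place of the master. Black foam block, 80 x 80 x 18 mm high, fixed; its pocket, square, 46 x 46 mm, is centred and 6 mm deep, its yellow floor 12 mm above the block's underside. Origin: centre of the block's underside (4 mm above the bench), z up.
- pocket_oblong: place of the loupe. Black foam block, 80 x 80 x 18 mm high, fixed; its pocket, 60 mm along the block's x and 46 mm along its y, is centred and 6 mm deep, its yellow floor 12 mm above the block's underside. Origin: centre of the block's underside (4 mm above the bench), z up.
- red_ring: withdrawn setting ring, 46 mm across and 14 mm high, steel with a red-painted upper part; loose; to be left alone. Origin: centre of its underside, z up.
- red_master: withdrawn stepped master, 30 mm across and 43 mm high, standing upright, steel with its narrow upper step (20 mm across) painted red; loose; to be left alone. Origin: centre of its underside, z up.

How it is judged (in metres and radians):
At the end, for the whole second after the job is handed in: Each of the four rests on its own pocket's floor: within 13 mm of the centre, underside 9 to 15 mm above the block's underside, tilt under 0.12 rad, at rest; loupe within 0.45 rad of lengthwise. The two red-marked ones stand within 20 mm of their start (horizontal distance between big_ring and pocket_big_round below 0.013 m and z of big_ring in the frame of pocket_big_round between 0.009 and 0.015 m and angle between each of big_ring, small_ring, master, folding_loupe, red_ring, red_master's own z axis and vertical below 0.12 rad and linear speed of each of big_ring, small_ring, master, folding_loupe below 0.02 m/s and horizontal distance between small_ring and pocket_small_round below 0.013 m and z of small_ring in the frame of pocket_small_round between 0.009 and 0.015 m and horizontal distance between master and pocket_square below 0.013 m and z of master in the frame of pocket_square between 0.009 and 0.015 m and horizontal distance between folding_loupe and pocket_oblong below 0.013 m and z of folding_loupe in the frame of pocket_oblong between 0.009 and 0.015 m and angle between the x axis of folding_loupe and the x axis of pocket_oblong, either way round below 0.45 rad and distance of each of red_ring, red_master from where it was at the start of the episode below 0.02 m); the robot touches nothing.
It fails at once if the ring with red paint is moved by more than 20 mm (distance of red_ring from where it was at the start of the episode above 0.02 m).
It fails at once if the stepped master with red paint is moved by more than 20 mm (distance of red_master from where it was at the start of the episode above 0.02 m).
It fails at once if a gauge or the loupe is dropped (falls free faster than 0.7 m/s, a fall of about 25 mm) ((linear speed of big_ring above 0.7 m/s and contact force between big_ring and the fingers below 0.05 N and contact force between big_ring and anything else below 0.05 N) or (linear speed of small_ring above 0.7 m/s and contact force between small_ring and the fingers below 0.05 N and contact force between small_ring and anything else below 0.05 N) or (linear speed of master above 0.7 m/s and contact force between master and the fingers below 0.05 N and contact force between master and anything else below 0.05 N) or (linear speed of folding_loupe above 0.7 m/s and contact force between folding_loupe and the fingers below 0.05 N and contact force between folding_loupe and anything else below 0.05 N)).
It also fails if it takes over 80 s, if anything falls off the work surface, if the arm or the gripper's body presses on something with over 40 N, if the wrist force passes 120 N, or if a joint passes its speed limit or range.

## Working session

There is one attempt and no reset: what is moved stays moved. The work goes in short steps, Python scripts to look and compute and a tool call to move; the robot and the scene stay as the last step left them, time stands still between calls to the robot, and variables do not carry over. Pictures are saved under pics/ and viewed, at most 14 in all, crops included, and the job is handed in when it is done.

Besides the shell and the picture viewer there is one more tool, called after ">>>" as name([rows], argument=value, ...), one row to a line, values as JSON. arm_command: Moves the arm, as the interface text tells. Its arguments: {"type":"object","properties":{"plan":{"type":"array"},"newtons":{"type":"number"}},"required":["plan"]}

```bash
mkdir -p pics; cat > h.py <<'E'
import numpy as np, cv2
from scipy.spatial.transform import Rotation as R
from cell import manip, eyes, ticket
def cam(n):
    c=eyes.camera(n)
    c['K']=np.array([[c['fx'],0,c['cx']],[0,c['fy'],c['cy']],[0,0,1.]])
    c['D']=np.array(c['dist'],float)
    o=np.array(c['orientation'],float)
    c['R']=o if o.shape==(3,3) else R.from_euler('xyz',o).as_matrix()
    c['eye']=np.array(c['eye'],float)
    return c
def ray(c,uv,z):
    p=cv2.undistortPoints(np.array(uv,float).reshape(-1,1,2),c['K'],c['D']).reshape(-1,2)
    d=np.c_[p,np.ones(len(p))]@c['R'].T
    t=(z-c['eye'][2])/d[:,2]
    return c['eye']+d*t[:,None]
def cloud(c):
    v,u=np.mgrid[:480,:640]
    p=cv2.undistortPoints(np.c_[u.ravel(),v.ravel()].astype(float).reshape(-1,1,2),c['K'],c['D']).reshape(-1,2)
    return ((np.c_[p,np.ones(len(p))]*c['z_map'].reshape(-1,1))@c['R'].T+c['eye']).reshape(480,640,3)
E
python3 - <<'E'
from h import *
for n in('top','side'):
    c=cam(n); cv2.imwrite(f'pics/{n}0.png',c['img']); print(n,c['eye'],c['orientation'],c['fx'],c['dist'],(c['z_map']>0).mean())
print(manip.read_state())
E
```

```text
top [440.70985661   8.23343535 936.81603966] [-3.00567139e+00 -1.59523131e-03 -1.55091857e+00] 549.1274234508231 [0.05623312 0.         0.         0.         0.        ] 0.9959016927083333
side [ 343.1101948  1056.02242956  639.91424331] [-2.06535774  0.0105595  -2.95440778] 611.6620148089436 [-0.07889161  0.          0.          0.          0.        ] 0.9959733072916667
{'clock': 0.1, 'joints': array([ 1.15742636e+00,  3.00405557e-01,  1.52150601e+00, -1.06319064e-05,
        1.32069845e+00, -6.65594571e-02]), 'qd': array([ 8.37045863e-05, -1.28101742e-03, -2.35248013e-03,  1.06149067e-03,
       -1.44012795e-03,  1.77494326e-03]), 'effort': array([ 1.30228822e-03, -5.32640755e+01, -3.53281546e+01,  7.08701299e-02,
        2.34567525e-02, -9.91725665e-05]), 'eef_pos': array([186.83666605, 517.04813822, 204.95403653]), 'eef_rot': array([-3.14057686e+00, -5.73896507e-05,  2.79478476e+00]), 'wrist_force': array([-0.00890516,  0.20129822,  0.31033064]), 'moment': array([ 0.00166355, -0.00925815,  0.01810077]), 'finger_force': 0.0, 'finger_gap': 94.05318758928566}
```

View pics/top0.png

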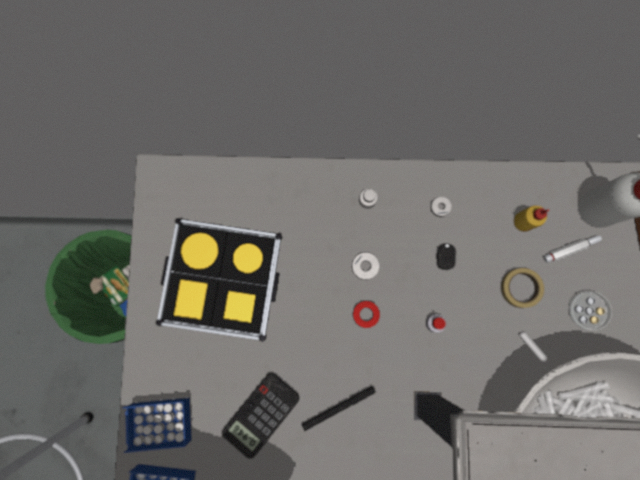

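View pics/side0.png

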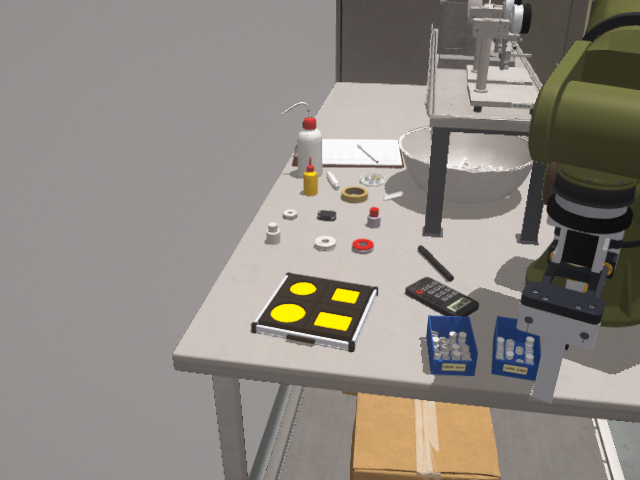

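The top view shows the case at px (220,280): big round pocket at (199,251), small round at (248,258), and the rectangular pockets at (191,299) and (240,305). The parts are master (369,198), small ring (441,206), big ring (366,266), loupe (446,256), red ring (366,314) and red master (437,322). The side view agrees, with a rack behind the red master.

```bash
cat > m.py <<'E'
from h import *
def pockets(c):
    h=cv2.cvtColor(c['img'],cv2.COLOR_BGR2HSV)
    m=cv2.inRange(h,(22,150,120),(38,255,255))
    o=[]
    for k in cv2.findContours(m,cv2.RETR_EXTERNAL,cv2.CHAIN_APPROX_NONE)[0]:
        if cv2.contourArea(k)<200: continue
        p=ray(c,k.reshape(-1,2),16)[:,:2].astype(np.float32)
        r=cv2.minAreaRect(p); M=cv2.moments(k); q=ray(c,[[M['m10']/M['m00'],M['m01']/M['m00']]],16)[0,:2]
        o.append((q,r))
    return o
E
python3 - <<'E'
from m import *
np.set_printoptions(precision=1,suppress=True)
C={n:cam(n) for n in('top','side')}
for n,c in C.items():
    print(n)
    for q,r in pockets(c): print(' pocket',q,np.round(r[0],1),np.round(r[1],1),round(r[2],1))
    P=cloud(c); 
    b=P[...,2]; reg=(P[...,0]>250)&(P[...,0]<700)&(P[...,1]>-300)&(P[...,1]<400)
    print(' bench z',np.median(b[reg]))
    m=((b-np.median(b[reg])>6)&reg&(b<80)).astype(np.uint8)
    nl,l,s,ce=cv2.connectedComponentsWithStats(m)
    for i in range(1,nl):
        if s[i,4]<40: continue
        q=P[l==i]; zt=np.percentile(q[:,2],90)
        t=q[q[:,2]>zt-4][:,:2]; r=cv2.minAreaRect(t.astype(np.float32))
        print(' obj px',ce[i],'n',s[i,4],'ztop %.1f'%zt,'c',np.round(r[0],1),np.round(r[1],1),round(r[2],1),'mean',t.mean(0))
E
```

```text
top
 pocket [462.2 127.5] [462.2 127.6] [46.9 47.2] 82.5
 pocket [472.9 209.1] [472.9 209.2] [46.9 61.1] 82.4
 pocket [543.8 117. ] [543.4 116.8] [49.4 48.6] 46.5
 pocket [554.4 198.5] [554.5 198.8] [59.5 60.7] 1.2
 bench z 1.4018559833348831
 obj px [367.6 198. ] n 283 ztop 44.3 c [650.6 -85.1] [19.2 19. ] 4.3 mean [649.9 -85.1]
 obj px [441. 206.] n 291 ztop 14.4 c [ 639.8 -210.8] [34.6 31.9] 88.9 mean [ 639.5 -210.8]
 obj px [218.6 278.9] n 11242 ztop 23.8 c [509.1 163. ] [179.2 176.7] 83.3 mean [506.4 159.1]
 obj px [446.3 256.1] n 436 ztop 15.7 c [ 553.2 -217.9] [30.9 42.8] 89.4 mean [ 553.6 -218.4]
 obj px [365.3 265.4] n 491 ztop 16.4 c [534.7 -82.3] [44.8 44.4] 39.7 mean [534.9 -81.8]
 obj px [366. 314.] n 463 ztop 16.3 c [453.8 -83.7] [43.  43.3] 1.3 mean [453.6 -83.6]
 obj px [435.8 322.5] n 305 ztop 44.5 c [ 442.3 -198.4] [17.5 19.2] 1.2 mean [ 442.1 -198.7]
 obj px [261.8 410.8] n 2968 ztop 15.4 c [288.5  87.1] [ 67.9 128. ] 51.1 mean [294.3  84.9]
 obj px [338.1 407.9] n 674 ztop 15.5 c [301.4 -39.1] [ 12.7 130.9] 28.5 mean [301.1 -38.7]
 obj px [425.8 403.6] n 362 ztop 
[... 1065 characters left out ...]
2.4 c [ 636.2 -209.7] [30.7 31.8] 13.1 mean [ 636.4 -209.4]
 obj px [326.  214.2] n 122 ztop 13.0 c [ 550.2 -216.4] [42.3 34.2] 10.3 mean [ 549.9 -216.4]
 obj px [272.3 232.7] n 218 ztop 40.9 c [646.6 -83.4] [17.5 21.1] 13.7 mean [646.4 -81.8]
 obj px [324.3 242. ] n 236 ztop 15.6 c [531.6 -82.5] [45.2 44. ] 7.9 mean [531.7 -81.1]
 obj px [362.1 244.5] n 234 ztop 15.8 c [449.4 -83.5] [45.  44.2] 60.7 mean [450.3 -82.2]
 obj px [435.2 262.1] n 291 ztop 15.5 c [299.3 -39.1] [ 13.6 137.8] 30.4 mean [297.5 -36.4]
 obj px [316.4 309.9] n 6411 ztop 23.1 c [501.  162.3] [169.5 171.9] 82.8 mean [502.8 164.8]
 obj px [441.8 323.7] n 3161 ztop 35.8 c [294.2 241.4] [112.7  54.6] 69.4 mean [286.2 220.7]
```

```bash
python3 - <<'E'
from h import *
np.set_printoptions(precision=0,suppress=True)
c=cam('top');P=cloud(c)
for u,v in [(458,418),(470,430),(500,425),(630,425),(458,470),(540,360),(530,218),(625,195)]: print(u,v,P[v,u])
s=cam('side');Q=cloud(s)
for u,v in [(435,120),(436,232),(532,115),(532,240),(500,75)]: print('s',u,v,Q[v,u])
E
```

```text
458 418 [ 334. -163.  279.]
470 430 [ 320. -178.  275.]
500 425 [ 327. -212.  276.]
630 425 [ 332. -359.  274.]
458 470 [ 278. -161.  282.]
540 360 [ 385. -374.   -3.]
530 218 [ 613. -342.   59.]
625 195 [ 637. -455.  125.]
s 435 120 [ 319. -160.  267.]
s 436 232 [ 296. -169.   10.]
s 532 115 [251. 525. 486.]
s 532 240 [  89. -169.    9.]
s 500 75 [ 172. -433.  301.]
```

>>> arm_command([
  [0.2, 0, 0, 0, -0.1735],
  [0.2, 0, 0, 0, -0.1735],
  [0.2, -0.0288, -0.0376, 0.005, 0],
  [0.2, -0.0288, -0.0376, 0.005, 0],
  [0.2, -0.0288, -0.0376, 0.005, 0],
  [0.2, -0.0288, -0.0376, 0.005, 0],
  [0.2, -0.0288, -0.0376, 0.005, 0],
  [0.2, -0.0288, -0.0376, 0.005, 0],
  [0.2, -0.0288, -0.0376, 0.005, 0],
  [0.2, -0.0288, -0.0376, 0.005, 0],
  [0.2, -0.0288, -0.0376, 0.005, 0],
  [0.2, -0.0288, -0.0376, 0.005, 0],
  [0.2, -0.0288, -0.0376, 0.005, 0],
  [0.2, -0.0288, -0.0376, 0.005, 0],
  [0.2, -0.0288, -0.0376, 0.005, 0],
  [0.2, -0.0288, -0.0376, 0.005, 0],
  [0.2, -0.0288, -0.0376, 0.005, 0],
  [0.2, -0.0288, -0.0376, 0.005, 0],
  [0.2, 0, 0, 0, 0],
  [0.2, 0, 0, 0, 0],
], newtons=25)

```text
clock: 2.8
eef_pos: [647.5, -83.8, 125.2]
eef_rot: [3.141, -0.001, -3.141]
wrist_force: [0.6, -0.1, 0.7]
finger_gap: 56.0
finger_force: 0.0
```

>>> arm_command([
  [0.2, 0, 0, 0.03, 0],
  [0.2, 0, 0, 0.03, 0],
  [0.2, 0, 0, 0.03, 0],
  [0.2, 0, 0, 0.016, 0],
  [0.2, 0, 0, 0.01, 0],
  [0.2, 0, 0, 0, 0],
  [-0.6, 0, 0, 0, 0],
  [-0.6, 0, 0, 0, 0],
  [-0.6, 0, 0, 0, 0],
  [-0.6, 0, 0, 0, 0],
  [-0.6, 0, 0, 0, 0],
])

```text
clock: 4.18
eef_pos: [648.1, -84.4, 9.9]
eef_rot: [-3.141, 0.001, -3.141]
wrist_force: [-0.6, -0.5, 4.0]
finger_gap: 28.5
finger_force: 25.0
```

>>> arm_command([
  [-0.6, 0, 0, -0.01, 0],
  [-0.6, 0, 0, -0.025, 0],
  [-0.6, 0, 0, -0.025, 0],
  [-0.6, 0.0125, 0.0144, 0, 0],
  [-0.6, 0.025, 0.028, 0, 0],
  [-0.6, 0.025, 0.028, 0, 0],
  [-0.6, 0.025, 0.028, 0, 0],
  [-0.6, 0.025, 0.028, 0, 0],
  [-0.6, 0.025, 0.028, 0, 0],
  [-0.6, 0.025, 0.028, 0, 0],
  [-0.6, 0.0125, 0.0144, 0, 0],
  [-0.6, 0.0125, 0.0144, 0, 0],
  [-0.6, 0, 0, 0.015, 0],
  [-0.6, 0, 0, 0.015, 0],
  [-0.6, 0, 0, 0.01, 0],
  [-0.6, 0, 0, 0.002, 0],
  [-0.6, 0, 0, 0, 0],
])

```text
clock: 6.3
eef_pos: [460.5, 126.7, 27.4]
eef_rot: [-3.142, -0.0, 3.141]
wrist_force: [0.1, -0.4, -2.1]
finger_gap: 28.4
finger_force: 24.9
```

```bash
python3 - <<'E'
from h import *
t=cam('top')['img'][200:360,140:400]; s=cam('side')['img'][200:360,220:480]
cv2.imwrite('pics/a1.png',cv2.resize(np.vstack([t,s]),None,fx=1.8,fy=1.8,interpolation=3))
print(manip.read_state()['eef_pos'])
E
```

```text
[460.60635605 126.85696657  27.76166621]
```

View pics/a1.png

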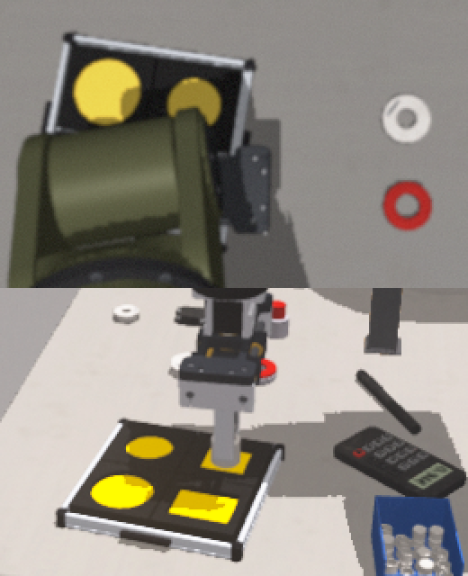

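The side crop shows the finger, with the master, centred over the square pocket at (225,460). I'll lower the last 1.5 mm and release.

>>> arm_command([
  [-0.6, 0, 0, 0.001, 0],
  [-0.6, 0, 0, 0.0005, 0],
  [-0.6, 0, 0, 0, 0],
  [-0.2, 0, 0, 0, 0],
  [0.2, 0, 0, 0, 0],
  [0.2, 0, 0, 0, 0],
  [0.2, 0, 0, 0, 0],
  [0.2, 0, 0, -0.02, 0],
  [0.2, 0, 0, -0.03, 0],
  [0.2, 0, 0, -0.03, 0],
  [0.2, 0, 0, 0, 0],
])

```text
clock: 7.78
eef_pos: [461.3, 127.1, 107.7]
eef_rot: [3.141, 0.004, -3.141]
wrist_force: [-0.2, 0.2, -0.9]
finger_gap: 56.3
finger_force: 0.0
```

>>> arm_command([
  [0.4, -0.0104, -0.0298, 0, 0],
  [0.4, -0.0104, -0.0298, 0, 0],
  [0.4, -0.0104, -0.0298, 0, 0],
  [0.4, -0.0104, -0.0298, 0, 0],
  [0.4, -0.0104, -0.0298, 0, 0],
  [0.4, -0.0104, -0.0298, 0, 0],
  [0.4, -0.0104, -0.0298, 0, 0],
  [0.4, 0, 0, 0.03, 0],
  [0.4, 0, 0, 0.03, 0],
  [0.4, 0, 0, 0.025, 0],
  [0.4, 0, 0, 0.013, 0],
  [0.4, 0, 0, 0, 0],
  [-0.2, 0, 0, 0, 0],
  [-0.2, 0, 0, 0, 0],
  [-0.2, 0, 0, 0, 0],
  [-0.2, 0, 0, 0, 0],
])

```text
clock: 9.78
eef_pos: [533.6, -81.8, 8.7]
eef_rot: [-3.141, 0.001, -3.141]
wrist_force: [-0.8, -0.1, 6.4]
finger_gap: 43.5
finger_force: 25.0
```

>>> arm_command([
  [-0.2, 0, 0, -0.01, 0],
  [-0.2, 0, 0, -0.02, 0],
  [-0.2, 0, 0, -0.02, 0],
  [-0.2, -0.001, 0.01, 0, 0],
  [-0.2, -0.002, 0.025, 0, 0],
  [-0.2, -0.0023, 0.034, 0, 0],
  [-0.2, -0.0023, 0.034, 0, 0],
  [-0.2, -0.0023, 0.034, 0, 0],
  [-0.2, -0.0023, 0.034, 0, 0],
  [-0.2, -0.0023, 0.034, 0, 0],
  [-0.2, -0.0023, 0.034, 0, 0],
  [-0.2, -0.002, 0.027, 0, 0],
  [-0.2, -0.001, 0.014, 0, 0],
  [-0.2, 0, 0, 0.012, 0],
  [-0.2, 0, 0, 0.012, 0],
  [-0.2, 0, 0, 0.006, 0],
  [-0.2, 0, 0, 0.002, 0],
  [-0.2, 0, 0, 0, 0],
  [-0.2, 0, 0, 0, 0],
])

```text
clock: 12.15
eef_pos: [553.1, 198.3, 26.3]
eef_rot: [3.141, 0.001, -3.142]
wrist_force: [0.0, -0.1, -1.4]
finger_gap: 43.9
finger_force: 25.0
```

```bash
python3 - <<'E'
from h import *
s=cam('side')['img'][200:360,220:480]
cv2.imwrite('pics/a2.png',cv2.resize(s,None,fx=2.5,fy=2.5,interpolation=3))
print(manip.read_state()['eef_pos'])
E
```

```text
[553.09967609 198.33045281  26.32364379]
```

View pics/a2.png

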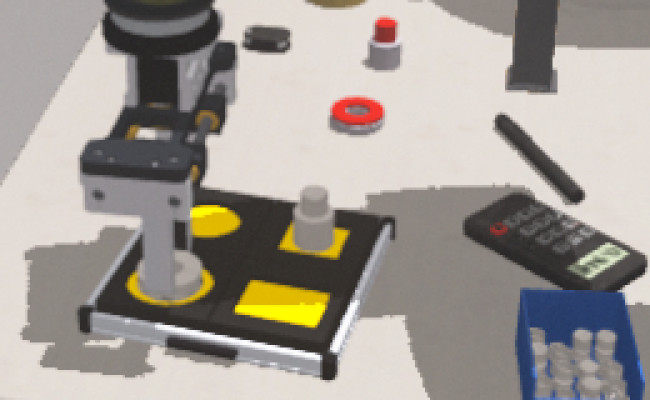

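The master stands in its pocket at (315,235), and the big ring is centred over its own pocket at (170,280). I'll lower 1.5 mm and release.

>>> arm_command([
  [-0.2, 0, 0, 0.001, 0],
  [-0.2, 0, 0, 0.0005, 0],
  [-0.2, 0, 0, 0, 0],
  [0.1, 0, 0, 0, 0],
  [0.35, 0, 0, 0, 0],
  [0.35, 0, 0, 0, 0],
  [0.35, 0, 0, 0, 0],
  [0.35, 0, 0, -0.015, 0],
  [0.35, 0, 0, -0.03, 0],
  [0.35, 0, 0, -0.03, 0],
  [0.2, 0, 0, 0, 0],
])

```text
clock: 13.58
eef_pos: [554.1, 198.7, 102.6]
eef_rot: [3.14, 0.005, -3.141]
wrist_force: [0.3, 0.9, 0.2]
finger_gap: 57.5
finger_force: 0.0
```

>>> arm_command([
  [0.2, -0.0085, -0.0409, 0, 0],
  [0.2, -0.0085, -0.0409, 0, 0],
  [0.2, -0.0085, -0.0409, 0, 0],
  [0.2, -0.0085, -0.0409, 0, 0],
  [0.2, -0.0085, -0.0409, 0, 0],
  [0.2, -0.0085, -0.0409, 0, 0],
  [0.2, -0.0085, -0.0409, 0, 0],
  [0.2, -0.0085, -0.0409, 0, 0],
  [0.2, -0.0085, -0.0409, 0, 0],
  [0.2, -0.0085, -0.0409, 0, 0],
  [0.2, 0, 0, 0.03, 0],
  [0.2, 0, 0, 0.03, 0],
  [0.2, 0, 0, 0.0204, 0],
  [0.2, 0, 0, 0.012, 0],
  [0.2, 0, 0, 0, 0],
  [-0.5, 0, 0, 0, 0],
  [-0.5, 0, 0, 0, 0],
  [-0.5, 0, 0, 0, 0],
  [-0.5, 0, 0, 0, 0],
])

```text
clock: 15.95
eef_pos: [638.3, -210.8, 7.7]
eef_rot: [-3.141, 0.001, -3.141]
wrist_force: [-1.1, 0.6, 5.3]
finger_gap: 31.4
finger_force: 25.0
```

>>> arm_command([
  [-0.5, 0, 0, -0.01, 0],
  [-0.5, 0, 0, -0.02, 0],
  [-0.5, 0, 0, -0.02, 0],
  [-0.5, 0.0039, 0.0134, 0, 0],
  [-0.5, 0.0098, 0.0333, 0, 0],
  [-0.5, 0.0098, 0.0333, 0, 0],
  [-0.5, 0.0098, 0.0333, 0, 0],
  [-0.5, 0.0098, 0.0333, 0, 0],
  [-0.5, 0.0098, 0.0333, 0, 0],
  [-0.5, 0.0098, 0.0333, 0, 0],
  [-0.5, 0.0098, 0.0333, 0, 0],
  [-0.5, 0.0098, 0.0333, 0, 0],
  [-0.5, 0.0098, 0.0333, 0, 0],
  [-0.5, 0.0039, 0.0134, 0, 0],
  [-0.5, 0, 0, 0.012, 0],
  [-0.5, 0, 0, 0.012, 0],
  [-0.5, 0, 0, 0.006, 0],
  [-0.5, 0, 0, 0.002, 0],
  [-0.5, 0, 0, 0, 0],
  [-0.5, 0, 0, 0, 0],
])

```text
clock: 18.45
eef_pos: [542.2, 115.8, 25.4]
eef_rot: [3.142, 0.001, -3.142]
wrist_force: [0.6, -0.0, -0.0]
finger_gap: 31.3
finger_force: 25.0
```

```bash
python3 - <<'E'
from h import *
s=cam('side')['img'][200:360,220:480]
cv2.imwrite('pics/a3.png',cv2.resize(s,None,fx=2.5,fy=2.5,interpolation=3))
print(manip.read_state()['eef_pos'])
E
```

```text
[542.12101263 115.79653658  25.37997827]
```

View pics/a3.png

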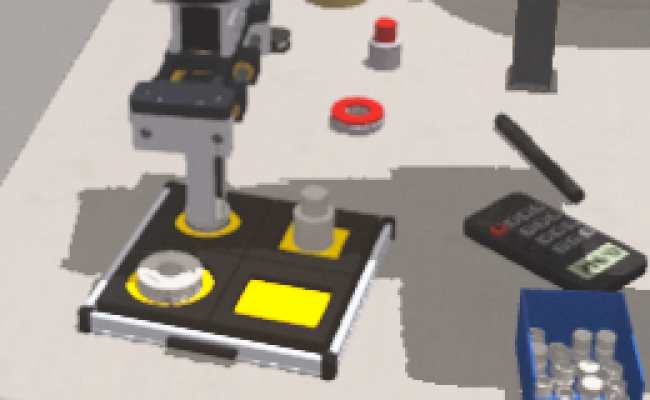

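The big ring lies flat in its pocket at (170,275), and the small ring is over its own at (208,222). I'll lower 1.5 mm, release, and then go for the loupe.

>>> arm_command([
  [-0.5, 0, 0, 0.001, 0],
  [-0.5, 0, 0, 0.0005, 0],
  [-0.5, 0, 0, 0, 0],
  [-0.1, 0, 0, 0, 0],
  [0.2, 0, 0, 0, 0],
  [0.2, 0, 0, 0, 0],
  [0.2, 0, 0, -0.015, 0],
  [0.2, 0, 0, -0.03, 0],
  [0.2, 0, 0, -0.03, 0],
  [0.2, 0, 0, 0, 0],
])

```text
clock: 19.75
eef_pos: [543.2, 116.0, 101.6]
eef_rot: [3.141, 0.005, -3.141]
wrist_force: [-0.5, -0.6, -0.1]
finger_gap: 56.4
finger_force: 0.0
```

>>> arm_command([
  [0.2, -0.0011, -0.037, 0, 0],
  [0.2, -0.0011, -0.037, 0, 0],
  [0.2, -0.0011, -0.037, 0, 0],
  [0.2, -0.0011, -0.037, 0, 0],
  [0.2, -0.0011, -0.037, 0, 0],
  [0.2, -0.0011, -0.037, 0, 0],
  [0.2, -0.0011, -0.037, 0, 0],
  [0.2, -0.0011, -0.037, 0, 0],
  [0.2, -0.0011, -0.037, 0, 0],
  [0.2, 0, 0, 0.03, 0],
  [0.2, 0, 0, 0.03, 0],
  [0.2, 0, 0, 0.02, 0],
  [0.2, 0, 0, 0.011, 0],
  [0.2, 0, 0, 0, 0],
  [-0.6, 0, 0, 0, 0],
  [-0.6, 0, 0, 0, 0],
  [-0.6, 0, 0, 0, 0],
  [-0.6, 0, 0, 0, 0],
], newtons=20)

```text
clock: 22.0
eef_pos: [552.1, -217.2, 8.0]
eef_rot: [-3.141, 0.001, -3.141]
wrist_force: [-1.2, 0.3, 3.1]
finger_gap: 28.9
finger_force: 19.9
```

>>> arm_command([
  [-0.6, 0, 0, -0.02, 0],
  [-0.6, 0, 0, -0.03, 0],
  [-0.6, 0, 0, -0.03, 0],
  [-0.6, 0.0027, 0.0163, 0, 0],
  [-0.6, 0.0063, 0.0327, 0, 0],
  [-0.6, 0.0063, 0.0327, 0, 0],
  [-0.6, 0.0063, 0.0327, 0, 0],
  [-0.6, 0.0063, 0.0327, 0, 0],
  [-0.6, 0.0063, 0.0327, 0, 0],
  [-0.6, 0.0063, 0.0327, 0, 0],
  [-0.6, 0.0063, 0.0327, 0, 0],
  [-0.6, 0.0063, 0.0327, 0, 0],
  [-0.6, 0.0063, 0.0327, 0, 0],
  [-0.6, 0.0063, 0.0327, 0, 0],
  [-0.6, 0.0063, 0.0327, 0, 0],
  [-0.6, 0.0063, 0.0327, 0, 0],
  [-0.6, 0.0027, 0.0163, 0, 0],
  [-0.6, 0, 0, 0, 0.12],
  [-0.6, 0, 0, 0, 0],
])

```text
clock: 24.38
eef_pos: [470.4, 207.7, 87.2]
eef_rot: [-3.141, -0.001, 3.023]
wrist_force: [-0.1, 0.4, -0.3]
finger_gap: 28.5
finger_force: 20.0
```

>>> arm_command([
  [-0.6, 0, 0, 0.02, 0],
  [-0.6, 0, 0, 0.02, 0],
  [-0.6, 0, 0, 0.014, 0],
  [-0.6, 0, 0, 0.006, 0],
  [-0.6, 0, 0, 0.002, 0],
  [-0.6, 0, 0, 0, 0],
  [-0.6, 0, 0, 0, 0],
])

```text
clock: 25.25
eef_pos: [471.1, 207.9, 26.0]
eef_rot: [3.141, 0.001, 3.022]
wrist_force: [-0.3, 0.2, -1.2]
finger_gap: 28.9
finger_force: 20.0
```

```bash
python3 - <<'E'
from h import *
s=cam('side')['img'][200:360,220:480]
cv2.imwrite('pics/a4.png',cv2.resize(s,None,fx=2.5,fy=2.5,interpolation=3))
print(manip.read_state()['eef_pos'])
E
```

```text
[471.00845645 207.87565533  25.94273856]
```

View pics/a4.png

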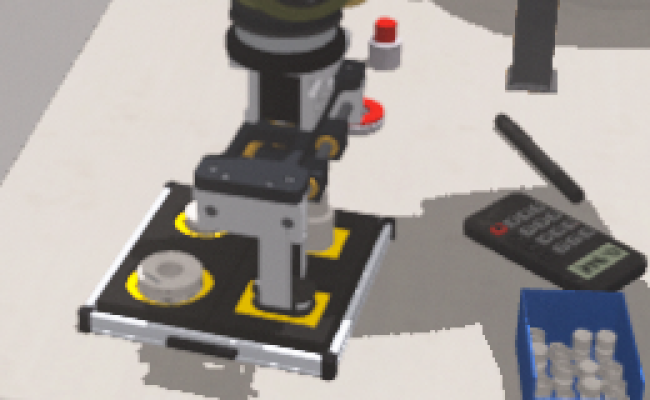

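The loupe is held over the oblong pocket at (285,300), lengthwise. I'll lower it, release, and move clear.

>>> arm_command([
  [-0.6, 0, 0, 0.001, 0],
  [-0.6, 0, 0, 0.0008, 0],
  [-0.6, 0, 0, 0, 0],
  [-0.2, 0, 0, 0, 0],
  [0.2, 0, 0, 0, 0],
  [0.2, 0, 0, 0, 0],
  [0.2, 0, 0, -0.015, 0],
  [0.2, 0, 0, -0.04, 0],
  [0.2, 0, 0, -0.05, 0],
  [0.2, 0, 0, -0.05, 0],
  [0.2, 0.02, 0.04, 0, 0],
  [0.2, 0.03, 0.04, 0, 0],
  [0.2, 0.03, 0.04, 0, 0],
  [0.2, 0.03, 0.04, 0, 0],
  [0.2, 0.03, 0.04, 0, 0],
  [0.2, 0.03, 0.04, 0, 0],
  [0.2, 0.03, 0.04, 0, 0],
  [0.2, 0, 0.03, 0, 0],
  [0.2, 0, 0, 0, 0],
  [0.2, 0, 0, 0, 0],
])

```text
clock: 27.8
eef_pos: [309.4, 538.8, 179.2]
eef_rot: [-3.142, 0.0, 3.022]
wrist_force: [0.4, 0.8, -0.1]
finger_gap: 56.3
finger_force: 0.0
```

```bash
python3 - <<'E'
from h import *
np.set_printoptions(precision=1,suppress=True)
c=cam('top');P=cloud(c);t=c['img'][200:360,140:480]; s=cam('side')['img'][190:350,220:480]
cv2.imwrite('pics/a5.png',np.vstack([cv2.resize(t,(680,320),interpolation=3),cv2.resize(s,(440,270),interpolation=3)[:, :][:, :].copy() if 0 else cv2.copyMakeBorder(cv2.resize(s,(440,271),interpolation=3),0,0,0,240,0)]))
off=np.array([-1.8,0])
for n,x,y in [('master',460.5,127),('loupe',471,208),('small',542,116),('big',552.8,198),('red_ring',452,-83.5),('red_master',440,-197)]:
    m=(np.hypot(P[...,0]-1.8-x,P[...,1]-y)<38)&(P[...,2]>(27 if y>0 else 8))
    q=P[m];zt=np.percentile(q[:,2],90);k=q[q[:,2]>zt-4];r=cv2.minAreaRect(k[:,:2].astype(np.float32))
    print(n,'top %.1f'%zt,np.array(r[0])+off,np.array(r[1]),round(r[2],1))
print(manip.read_state()['eef_pos'],manip.read_state()['clock'])
E
```

```text
master top 60.1 [461.4 126.4] [19.  17.6] 0.8
loupe top 31.7 [470.4 207. ] [29.6 43.2] 85.9
small top 30.7 [541.8 115.4] [60.6 33.2] 58.3
big top 32.3 [552.  197.9] [44.9 44.2] 45.3
red_ring top 16.3 [451.9 -83.6] [42.9 43.6] 1.1
red_master top 44.7 [ 440.6 -198.9] [17.5 17.9] 1.4
[309.6 538.7 179.3] 27.9
```

View pics/a5.png

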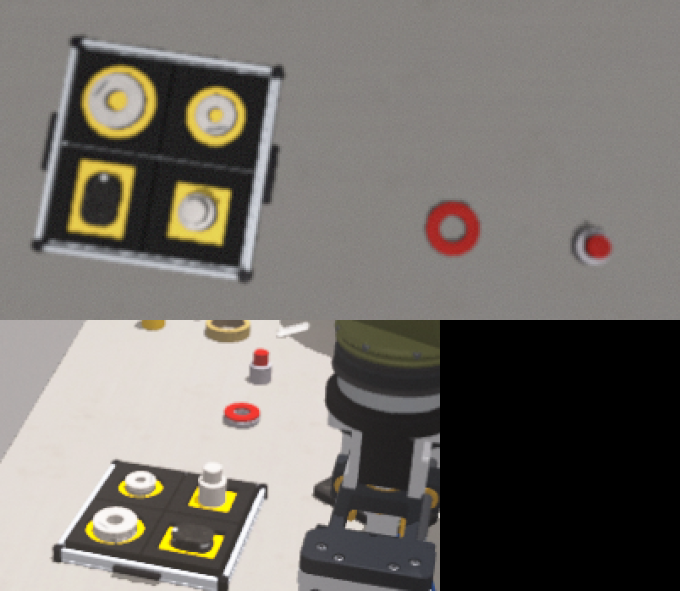

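All four parts sit centred in their pockets: big ring at (117,100), small ring at (216,116), loupe at (102,198) and master at (200,210). The red parts haven't moved, and the tops are at the right heights, so I'm handing in.

```bash
python3 -c "
from cell import ticket
print(ticket.sign_off())"
```

```text
the job is handed in; nothing more can be done
None
```

The gauge kit is packed: both rings, the master and the loupe rest in their own pockets, the two red-marked pieces were not touched, and the job was handed in at about 28 s; sign-off returned no verdict.

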